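Switch the bench off, put tools and brackets in their tray, switch it on

TASK

Close up the maker bench safely: press the test button of the safety switch box so that its lever drops, and leave the lever down while you put away the filling knife, the flat brush and every flat aluminium bracket on the bench, each lying flat down inside a compartment of the tray that is shaped for it, one bracket to a compartment and the tools with their wide heads at the wide ends. When all is put away, lift the lever back up until it rests fully up by itself, and do not push the other things on the bench out of their places.

Things in the scene. Friction and masses are not known exactly. Their poses are not given: they have to be found in the camera images.
- tray: Fixed plywood tray with a grey floor 4 mm thick, 248 mm (x) by 271 mm (y); origin at its underside, on the table; axes along its compartments. Four bracket compartments side by side on its -y side, two keyhole-shaped tool compartments (wide for the head, narrow for the handle) on its +y side. Blocks stand 14 mm, the rim and the ridge between brackets and tools 8 mm above the floor
- slot0 (a point): Where the centre of a bracket lying flat in this bracket compartment belongs, 6 mm above the tray's floor; axes as the tray's. Compartment 34 mm (x) by 120 mm (y): the bracket lies along y, either way round. Side blocks only in the last 30 mm at each end; the middle 60 mm is open for fingers (30 mm between neighbouring brackets). Pitch 56 mm in x
- slot1 (a point): Where the centre of a bracket lying flat in this bracket compartment belongs, 6 mm above the tray's floor; axes as the tray's. Compartment 34 mm (x) by 120 mm (y): the bracket lies along y, either way round. Side blocks only in the last 30 mm at each end; the middle 60 mm is open for fingers (30 mm between neighbouring brackets). Pitch 56 mm in x
- slot2 (a point): Where the centre of a bracket lying flat in this bracket compartment belongs, 6 mm above the tray's floor; axes as the tray's. Compartment 34 mm (x) by 120 mm (y): the bracket lies along y, either way round. Side blocks only in the last 30 mm at each end; the middle 60 mm is open for fingers (30 mm between neighbouring brackets). Pitch 56 mm in x
- slot3 (a point): Where the centre of a bracket lying flat in this bracket compartment belongs, 6 mm above the tray's floor; axes as the tray's. Compartment 34 mm (x) by 120 mm (y): the bracket lies along y, either way round. Side blocks only in the last 30 mm at each end; the middle 60 mm is open for fingers (30 mm between neighbouring brackets). Pitch 56 mm in x
- knife_bay_mid (a point): Where point knife_mid belongs, 9 mm above the tray's floor; axes as the tray's. Compartment 192 mm long (x): handle channel 36 mm wide, 41 mm long at the -x end, the rest 72 mm wide; finger room beside the point. The stored knife's x points along the tray's +x (blade in the wide +x end)
- brush_bay_mid (a point): Where point brush_mid belongs, 8 mm above the tray's floor; axes as the tray's. Compartment 192 mm long (x): handle channel 36 mm wide, 41 mm long at the +x end, the rest 70 mm wide; finger room beside the point. The stored brush's x points along the tray's -x (bristles in the wide -x end)
- bracket0_mid (a point): Centre of a flat aluminium bracket with four dark holes, 110 mm (its x) by 26 mm (its y) by 12 mm thick, 100 g, so 6 mm above what it lies on. All brackets are alike; 2 to 4 of them are present
- bracket1_mid (a point): Centre of a flat aluminium bracket with four dark holes, 110 mm (its x) by 26 mm (its y) by 12 mm thick, 100 g, so 6 mm above what it lies on. All brackets are alike; 2 to 4 of them are present
- bracket2_mid (a point): Centre of a flat aluminium bracket with four dark holes, 110 mm (its x) by 26 mm (its y) by 12 mm thick, 100 g, so 6 mm above what it lies on. All brackets are alike; 2 to 4 of them are present
- bracket3_mid (a point): Centre of a flat aluminium bracket with four dark holes, 110 mm (its x) by 26 mm (its y) by 12 mm thick, 100 g, so 6 mm above what it lies on. All brackets are alike; 2 to 4 of them are present
- knife_mid (a point): Filling knife (wide flat spatula), 180 mm long, 120 g: wooden handle 24 mm wide, 18 mm thick; steel blade 54 mm wide, 4 mm thick, 84 mm long; flat underside. The point is in the handle near the centre of mass, 9 mm up (half its height); x points to the blade, z up; handle from 70 mm behind to 26 mm ahead of the point, blade's end 110 mm ahead
- brush_mid (a point): Flat brush, 180 mm long, 90 g: wooden handle 22 mm wide, 16 mm thick; steel ferrule and dark bristles 48 mm wide, 80 mm long, 14 to 16 mm thick. The point is in the handle near the centre of mass, 8 mm up (half its height); x points to the bristles, z up; handle from 70 mm behind to 30 mm ahead of the point, bristles' end 110 mm ahead
- sbox: Fixed grey safety switch box, 110 mm (x) by 150 mm (y) by 70 mm high, with the button and the lever on its top; origin at the centre of its underside, its -x side faces the robot; the button is 90 mm to the +y side of the lever
- button (a joint): Test button, m pressed: 0 out, 0.008 fully down (about 5 N); springs back. From about 0.006 on it tips the raised lever over, which then falls by itself; a full press is surest
- button_top (a point): Centre of the white round button's top (28 mm across), 101.5 mm above the table; it is pressed straight down
- lever (a joint): Lever angle, rad: 0 fully up (leaning 0.22 rad back from upright, away from the robot), 1.47 fully down (dropped to the box's -x side, 0.32 rad above level, its knob clear of the box's front). Turns about the box's y; light (under 1 N at the knob); falls by its own weight to the end it leans to (upright at 0.22)
- lever_knob (a point): Centre of the black ball knob (26 mm across) at the lever's end, 80 mm from its pivot; about 103 mm above the table when down, 156 mm when up
- lever_pivot (a point): Point on the lever's hinge axis, 78 mm above the table, axes as the box's; the hinge axis is the box's y
- tape: Bystander: roll of paper tape lying flat, 72 mm across, 22 mm high; origin under its centre
- offcut: Bystander: plywood offcut 60 x 70 x 25 mm; origin under its centre
- pine: Bystander: pale wood offcut 45 x 70 x 22 mm; origin under its centre
- mug: Bystander: small open white pot, 72 mm across, 60 mm high; origin under its centre
There are look-alikes about, which are no part of the job. What is shaped like the part that bears knife_mid but orange or turquoise is not meant.

How it is judged:
By the outcome, as a careful person would: the job done as asked, in the order asked, and still so for the second after the job is handed in, with the robot touching nothing.
Of bracket0, bracket1, bracket2, bracket3 only 2 to 4 are there at a start; the rules pass over those that are not, and their reading is None.
At some moment in a run one of bracket0, bracket1, bracket2, bracket3, knife, brush may be knocked a few centimetres aside while the robot is not near it.
It also fails if it takes over 210 s, if anything falls off the work surface, if the arm or the gripper's body presses on something with over 40 N, if the wrist force passes 120 N, or if a joint passes its speed limit or range.

ROBOT

A 6-joint arm with a two-finger parallel gripper is mounted at the origin on the work surface. World frame = base frame: x ahead of the robot, y to its left, z up, the work surface at z = 0. Lengths are in mm, angles in rad, forces in N, time in s.
With the tool pointing down it reaches from about 350 to 975 mm from the base axis. Payload 7.1 kg.
Tool frame: the origin (TCP) lies between the finger pads; the fingertips stand 19 mm ahead of it and the grasp point (between the pads) is the TCP (ctrl.tcp_to_tips is the distance from the TCP to the fingertips, in mm); z points along the fingers, y is the line along which they close (so a half turn about z gives the same grasp; the last joint's range is limited). The gripper opens to 88 mm and grips with 3 to 60 N. Pads are 20 mm wide; open, the fingers measure 115 mm over their backs; the gripper's body (75 mm by 178 mm) begins 61 mm behind the grasp point.
Start: joints at [-1.321, 0.423, 1.63, -0, 1.089, -0.019], TCP at [166.003, -602.535, 241.675] pointing down, gripper open.
Joint ranges: [-3, 3], [-0.9, 2.11], [0.09, 2.58], [-1.31, 4.45], [0.11, 2.69], [-2.54, 2.54]. Speed limits (rad/s): [2.39, 2.39, 3.01, 3.14, 3.14, 3.14].

INTERFACE

Orientations are given as a rotation vector (axis times angle).
In Python, from workcell import status, optics, ctrl gives the robot as it stands. The module is installed in compiled form; this text tells all that it offers.
- The arm moves only by the shell command python3 -m inch 'ROWS'. ROWS is JSON, a list that holds one entry, the list of rows, each a list of 7 numbers: the shift along the tool's x, y, z in mm, then the turn, a rotation vector about the tool's x, y, z in rad, then the opening in per cent of the stroke, from 0 (shut) to 100 (fully open). A call has 1 to 20 rows; each row is the pose to reach, as a shift and turn from the pose commanded when the call began, along the tool's axes at that moment; what a row does not reach only later rows make up. A row lasts 1/10 s, in which the tool goes at most 50 mm and 8.59 degrees, less where a joint would pass 70% of its speed; a pose out of reach is approached as far as the arm can. A call with a gripper value outside its range is refused whole. The fingers move at their own pace and stop on an object; the grip force is fixed at half the most. Time passes only in rows, so rows that repeat a pose let the fingers close. It gives the time, the measured TCP pose, the force, the opening and the grip force at its end, in the units of the state.
- status.get_obs(): the state, without advancing time (a new reading comes with each control period).
- optics.get_image(name): name is "scene" or "top" or "wrist"; returns a dict with "frame" (384x512x3 uint8, red, green, blue), "fx", "fy", "cx", "cy" (pixels), "rvec" (rotation vector, rad) and "tvec" (3), from world to camera coordinates, as OpenCV has them; the wrist camera has in their place "hand_eye" (4x4, takes a point from camera to tool coordinates, whose origin is the TCP and whose axes are the flange's). Camera axes: x right, y down, z forward; pixel columns grow to the right and rows downward; lengths in mm; the calibration is good to about 2 mm. A picture is of the moment at which its call begins: read the wrist's pose just before it. There is no depth.
- ctrl.close_job(): hands the job in; it is judged then, once.
The state is a dict: "t": time; "qpos": joint angles; "qvel": joint speeds; "joint_torque": joint torques, N m; "ee_pos": TCP position; "orientation": TCP orientation; "ft_force": force on the tool from outside, world axes, zero at the start; "moment": the same for the moment, N m; "width": finger opening in mm; "grasp_force": force on a finger pad.
Only numpy, scipy, OpenCV 4.12 (cv2) and the standard library are available. Lean on these libraries where they do the work, as an engineer would, in place of code of your own. Each camera call takes 0.05 s, during which the arm holds its last target. There are 200 camera calls.

## Working session

There is one attempt and no reset: what is moved stays moved. The work goes in short steps, Python scripts to look and compute and a shell command to move; the robot and the scene stay as the last step left them, time stands still between calls to the robot, and variables do not carry over. Pictures are saved under pics/ and viewed, at most 14 in all, crops included, and the job is handed in when it is done.

```bash
mkdir -p pics
python3 - <<'E'
from workcell import status, optics, ctrl
import cv2,numpy as np
o=status.get_obs();print(o)
for n in("top","scene"):
    d=optics.get_image(n)
    np.savez(f"pics/{n}0.npz",**d)
    cv2.imwrite(f"pics/{n}0.png",cv2.resize(d["frame"][:,:,::-1],(800,600)))
    print(n,{k:v for k,v in d.items() if k!="frame"})
E
```

```text
{'t': 0.0, 'qpos': array([-1.32103061e+00,  4.23797936e-01,  1.63068145e+00, -5.57832366e-06,
        1.08854189e+00, -1.90408249e-02]), 'qvel': array([0.00101186, 0.00112219, 0.00027522, 0.00165379, 0.00079727,
       0.00118304]), 'joint_torque': array([ 1.22423327e-03, -5.44613743e+01, -2.73665875e+01,  6.43747905e-02,
        2.28161219e-02, -1.07717667e-04]), 'ee_pos': array([ 165.86199016, -602.06580304,  240.93179968]), 'orientation': array([-3.11185378e+00, -4.20784173e-01,  2.65897318e-04]), 'ft_force': array([ 0.04833371,  0.45235441, -0.35652765]), 'moment': array([-0.05833801, -0.00591404,  0.03234289]), 'grasp_force': 0.0, 'width': 88.03228692966431}
top {'fx': 414.11731433808234, 'fy': 414.11731433808234, 'cx': 253.66156096335894, 'cy': 190.25657949153242, 'rvec': array([ 2.15074739, -2.21010246,  0.09409997]), 'tvec': array([ -45.35536302,  503.76494181, 1354.18341305])}
scene {'fx': 431.2341765091671, 'fy': 431.2341765091671, 'cx': 258.68508124107257, 'cy': 188.08685409293665, 'rvec': array([ 2.11416476,  1.0886392 , -0.45824678]), 'tvec': array([-262.4334126 , -230.67786542, 1819.07437154])}
```

View pics/top0.png

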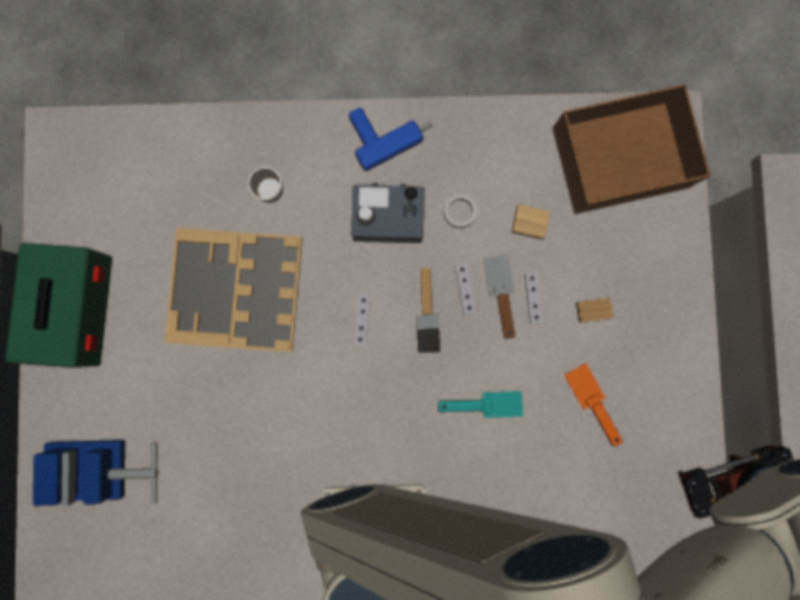

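View pics/scene0.png

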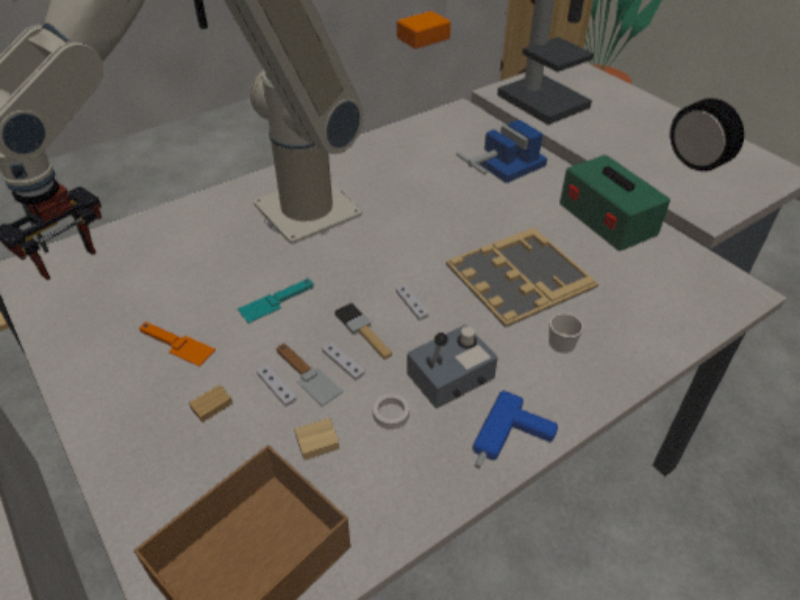

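Top view (800x600 px): tray at about (235,290), and brackets at (362,320), (465,289) and (535,298). The knife is at (500,297), blade up, and the brush at (428,310), bristles down. The button is at (366,213) and the knob at (411,193). The orange and turquoise knives are decoys.

```bash
cat > h.py <<'E'
import numpy as np,cv2
from scipy.spatial.transform import Rotation as R
from workcell import status,optics
def cam(name):
    o=status.get_obs(); d=optics.get_image(name)
    if name=="wrist":
        T=np.eye(4);T[:3,:3]=R.from_rotvec(o["orientation"]).as_matrix();T[:3,3]=o["ee_pos"]
        M=T@np.array(d["hand_eye"])
    else:
        M=np.eye(4);Rm=R.from_rotvec(d["rvec"]).as_matrix();M[:3,:3]=Rm.T;M[:3,3]=-Rm.T@d["tvec"]
    d["M"]=M; return d
def ray(d,px,z):
    px=np.atleast_2d(px).astype(float)
    v=np.c_[(px[:,0]-d["cx"])/d["fx"],(px[:,1]-d["cy"])/d["fy"],np.ones(len(px))]@d["M"][:3,:3].T
    c=d["M"][:3,3]; s=(z-c[2])/v[:,2]
    return c+v*s[:,None]
def proj(d,P):
    Q=(np.atleast_2d(P)-d["M"][:3,3])@d["M"][:3,:3]
    return np.c_[Q[:,0]/Q[:,2]*d["fx"]+d["cx"],Q[:,1]/Q[:,2]*d["fy"]+d["cy"]]
def go(x,y,z,yaw=None,ref=None):
    """shift row; yaw(deg)= direction of closing line (tool y) in world; ref=(pos,rotvec)"""
    o=status.get_obs(); p,r=(o["ee_pos"],o["orientation"]) if ref is None else ref
    Rc=R.from_rotvec(r); m=Rc.as_matrix()
    if yaw is None: a=np.arctan2(m[1,1],m[0,1])
    else:
        a=np.radians(yaw); c=np.arctan2(m[1,1],m[0,1])
        a=c+(a-c+np.pi/2)%np.pi-np.pi/2
    Y=np.array([np.cos(a),np.sin(a),0]);Z=np.array([0,0,-1.]);X=np.cross(Y,Z)
    Rt=R.from_matrix(np.c_[X,Y,Z])
    print("shift",np.round(m.T@(np.array([x,y,z])-p),1),"turn",np.round((Rc.inv()*Rt).as_rotvec(),3),
      "| yaw now %.1f"%np.degrees(np.arctan2(m[1,1],m[0,1])),"q6 %.2f"%o["qpos"][5],"t %.1f"%o["t"])
E
python3 - <<'E'
from h import *
print(optics.get_image("wrist").keys())
d=cam("top");np.save("pics/top.npy",d["frame"])
f=d["frame"];hsv=cv2.cvtColor(f,cv2.COLOR_RGB2HSV)
names={"wood":((8,60,90),(28,255,255)),"dark":((0,0,0),(179,255,75)),"bright":((0,0,175),(179,60,255)),"bluegrey":((100,10,120),(140,60,255))}
for n,(lo,hi) in names.items():
    m=cv2.inRange(hsv,lo,hi)
    for c in cv2.findContours(m,cv2.RETR_EXTERNAL,cv2.CHAIN_APPROX_NONE)[0]:
        (u,v),wh,an=cv2.minAreaRect(c)
        if cv2.contourArea(c)>25 and 90<u<460 and 100<v<300: print(n,"%.0f %.0f"%(u,v),np.round(wh),round(an,1),"w",ray(d,(u,v),6)[0][:2].round())
for u,v in [(362,320),(465,289),(535,298),(428,310),(500,297),(235,290)]: print((u,v),hsv[int(v*.64),int(u*.64)],ray(d,(u*.64,v*.64),6).round()) 
print(ray(d,(366*.64,213*.64),101).round(),ray(d,(411*.64,193*.64),156).round())
E
```

```text
dict_keys(['frame', 'fx', 'fy', 'cx', 'cy', 'hand_eye'])
wood 381 260 [57. 18.] 60.3 w [ 261. -476.]
wood 380 198 [14. 22.] 81.9 w [ 466. -483.]
wood 324 202 [28.  7.] 80.5 w [ 458. -292.]
wood 272 186 [29.  7.] 86.4 w [ 515. -123.]
wood 149 185 [82. 75.] 4.8 w [531. 292.]
wood 340 142 [22. 19.] 11.3 w [ 662. -355.]
dark 274 217 [14. 13.] 90.0 w [ 412. -123.]
dark 247 152 [43.  4.] 1.5 w [633. -42.]
dark 234 140 [ 8. 12.] 84.8 w [675.   2.]
dark 262 129 [18.  9.] 90.0 w [712. -95.]
dark 167 113 [ 7. 15.] 56.3 w [775. 229.]
dark 392 117 [100.  53.] 24.7 w [ 741. -539.]
bright 239 130 [17. 16.] 90.0 w [712. -15.]
bright 172 120 [10. 13.] 45.0 w [749. 214.]
(362, 320) [132   8 154] [[457.  16.   6.]]
(465, 289) [144   8 155] [[ 517. -207.    6.]]
(535, 298) [156   8 155] [[ 494. -357.    6.]]
(428, 310) [ 17 125 151] [[ 474. -126.    6.]]
(500, 297) [ 13 149 101] [[ 498. -282.    6.]]
(235, 290) [ 17  96 152] [[529. 287.   6.]]
[[668.  -2. 101.]] [[693. -92. 156.]]
```

Run:
```python
from h import *
go(600,-45,330,0)
d=cam("wrist");print(np.round(d["hand_eye"],3),d["fx"],d["cx"],d["cy"])
```

```text
shift [ 566.5 -422.   -88.4] turn [-1.000e-03 -1.000e-03 -1.302e+00] | yaw now -74.6 q6 -0.02 t 0.2
[[-0.00000e+00 -9.54000e-01 -3.01000e-01  8.26400e+01]
 [ 1.00000e+00 -1.00000e-03  1.00000e-03  1.34600e+00]
 [-1.00000e-03 -3.01000e-01  9.54000e-01 -1.42865e+02]
 [ 0.00000e+00  0.00000e+00  0.00000e+00  1.00000e+00]] 313.4313248992105 256.629069694768 193.01399475170516
```

```bash
python3 -m inch '[[[0,0,-88,0,0,0,100],[566,-422,-88,0,0,-1.302,100],[566,-422,-88,0,0,-1.302,100],[566,-422,-88,0,0,-1.302,100],[566,-422,-88,0,0,-1.302,100],[566,-422,-88,0,0,-1.302,100],[566,-422,-88,0,0,-1.302,100],[566,-422,-88,0,0,-1.302,100],[566,-422,-88,0,0,-1.302,100],[566,-422,-88,0,0,-1.302,100],[566,-422,-88,0,0,-1.302,100],[566,-422,-88,0,0,-1.302,0],[566,-422,-88,0,0,-1.302,0],[566,-422,-88,0,0,-1.302,0],[566,-422,-88,0,0,-1.302,0],[566,-422,-88,0,0,-1.302,0],[566,-422,-88,0,0,-1.302,0],[566,-422,-88,0,0,-1.302,0]]]'
python3 - <<'E'
from h import *
o=status.get_obs();print(o["ee_pos"],o["orientation"],o["qpos"])
d=cam("wrist");cv2.imwrite("pics/w1.png",d["frame"][:,:,::-1])
E
```

```text
t: 2.05
ee_pos: [598.7, -46.1, 329.3]
orientation: [-2.221, -2.221, 0.002]
ft_force: [0.1, -0.1, 0.4]
width: 35.5
grasp_force: 0.0
[598.74953754 -46.09792689 329.27491585] [-2.22114397e+00 -2.22087507e+00  1.75969471e-03] [-9.64253614e-02  3.01136688e-01  1.59918705e+00 -5.03687076e-04
  1.24245246e+00 -9.61415816e-02]
```

View pics/w1.png

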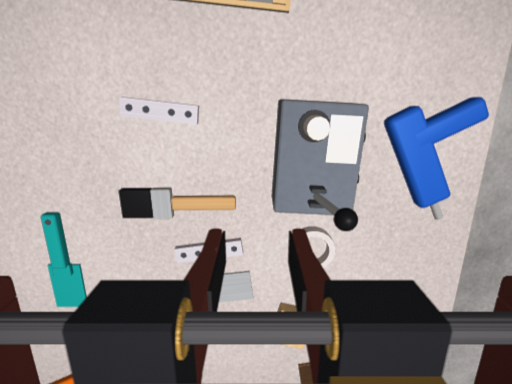

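Wrist view: button (318,127), knob up at (346,219), box (275-367, 100-213), one bracket (160,110) and the brush (177,203), with bristles at left.

```bash
cat >> h.py <<'E'
def blobs(d,lo,hi,z,amin=100,roi=(0,0,512,384),open_=0):
    hsv=cv2.cvtColor(cv2.GaussianBlur(d["frame"],(3,3),0),cv2.COLOR_RGB2HSV);m=cv2.inRange(hsv,lo,hi)
    k=np.zeros_like(m);k[roi[1]:roi[3],roi[0]:roi[2]]=255;m&=k
    if open_: m=cv2.morphologyEx(m,cv2.MORPH_OPEN,np.ones((open_,open_)))
    out=[]
    for c in cv2.findContours(m,cv2.RETR_EXTERNAL,cv2.CHAIN_APPROX_NONE)[0]:
        if cv2.contourArea(c)<amin: continue
        W=ray(d,c[:,0,:],z)[:,:2]; (x,y),(w,h),a=cv2.minAreaRect(W.astype(np.float32))
        if w<h: w,h,a=h,w,a+90
        out.append((x,y,w,h,a)); print("px",c[:,0].mean(0).round(),"xy %.1f %.1f size %.1f %.1f longdir %.1f"%(x,y,w,h,a))
    return out
E
python3 - <<'E'
from h import *
d=cam("wrist");f=cv2.cvtColor(d["frame"],cv2.COLOR_RGB2HSV)
for p in [(318,127),(300,180),(160,120),(135,110),(140,105),(205,203),(160,203),(130,203),(60,60),(345,140),(320,100)]: print(p,f[p[1],p[0]])
print("button");blobs(d,(0,0,190),(179,40,255),101.5,60,(296,105,330,145))
print("box");blobs(d,(95,40,30),(125,150,115),70,2000,(250,80,380,225))
print("handle");blobs(d,(5,100,100),(25,255,255),16,200,(100,150,260,240))
print("bristle");blobs(d,(0,0,0),(179,255,70),14,200,(100,150,260,240))
print("bracket");blobs(d,(110,8,150),(150,60,255),12,100,(100,80,260,140))
go(*ray(d,(318,127),101.5)[0][:2],150,0)
E
```

```text
(318, 127) [  0   3 245]
(300, 180) [109  30 138]
(160, 120) [177  10 222]
(135, 110) [150   9 219]
(140, 105) [146   9 220]
(205, 203) [ 17 115 223]
(160, 203) [105   5 186]
(130, 203) [135  17  30]
(60, 60) [  5  21 211]
(345, 140) [ 15   4 244]
(320, 100) [  7  19 171]
button
px [321. 130.] xy 673.2 -4.0 size 32.6 25.7 longdir 158.7
box
handle
px [203. 202.] xy 515.1 -123.8 size 96.4 19.6 longdir 180.0
bristle
px [136. 202.] xy 410.8 -124.7 size 46.0 45.9 longdir 0.2
bracket
px [162. 110.] xy 458.8 13.2 size 106.5 23.1 longdir 173.6
shift [ 45.1  71.1 179.5] turn [-0.001  0.    -0.002] | yaw now -0.1 q6 -0.10 t 2.1
```

```bash
python3 -m inch '[[[45,71,100,0,0,0,0],[45,71,100,0,0,0,0],[45,71,160,0,0,0,0],[45,71,190,0,0,0,0],[45,71,200,0,0,0,0],[45,71,210,0,0,0,0],[45,71,214,0,0,0,0],[45,71,217,0,0,0,0],[45,71,217.5,0,0,0,0],[45,71,217.5,0,0,0,0],[45,71,217.5,0,0,0,0]]]'
```

```text
t: 3.25
ee_pos: [671.4, -0.8, 113.6]
orientation: [2.22, 2.22, 0.002]
ft_force: [-1.2, -3.1, 5.7]
width: 0.6
grasp_force: 2.2
```

```bash
python3 -m inch '[[[0,0,1.8,0,0,0,0],[0,0,1.8,0,0,0,0],[0,0,1.8,0,0,0,0],[0,0,-50,0,0,0,0],[0,0,-100,0,0,0,0],[0,0,-136,0,0,0,0],[350,-140,-136,0,0,0,100],[350,-140,-136,0,0,0,100],[350,-140,-136,0,0,0,100],[350,-140,-136,0,0,0,100],[350,-140,-136,0,0,0,100],[350,-140,-136,0,0,0,100],[350,-140,-136,0,0,0,100],[350,-140,-136,0,0,0,100],[350,-140,-136,0,0,0,100],[350,-140,-136,0,0,0,100],[350,-140,-136,0,0,0,100]]]'
python3 - <<'E'
from h import *
d=cam("wrist");f=d["frame"][:,:,::-1]
s=cam("scene")["frame"][150:330,150:400,::-1]
c=np.zeros((384,762,3),np.uint8);c[:,:512]=f;c[:180,512:]=s
cv2.imwrite("pics/w2.png",c);np.save("pics/w2.npy",f)
print("wood");blobs(d,(8,60,90),(28,255,255),12,3000)
print("grey");blobs(d,(0,0,50),(179,40,140),4,500)
E
```

```text
t: 4.95
ee_pos: [531.0, 348.9, 248.1]
orientation: [2.222, 2.221, 0.0]
ft_force: [0.1, -0.2, -0.9]
width: 85.0
grasp_force: 0.0
wood
px [257. 178.] xy 534.8 329.3 size 248.0 184.8 longdir 174.3
grey
px [348. 374.] xy 678.2 9.2 size 102.9 40.5 longdir 180.0
px [257. 330.] xy 530.7 90.8 size 520.8 51.6 longdir 179.8
px [449. 279.] xy 808.4 187.6 size 132.3 47.7 longdir 10.9
px [413. 261.] xy 745.6 208.5 size 71.4 57.2 longdir 45.8
px [253. 255.] xy 531.6 214.0 size 219.9 114.4 longdir 174.2
px [257. 168.] xy 536.8 348.9 size 191.4 128.0 longdir 174.2
```

View pics/w2.png

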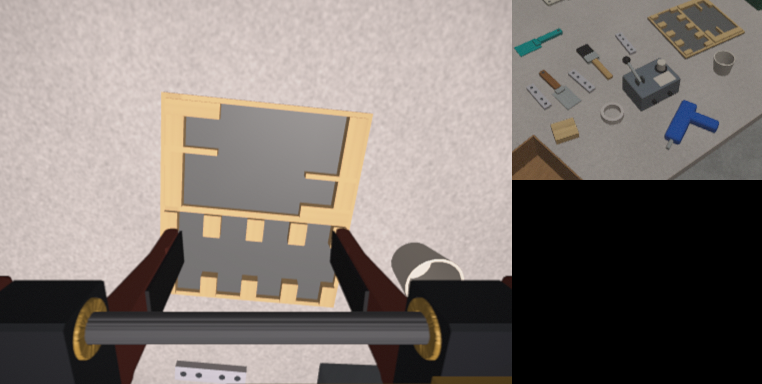

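Scene crop: the lever is down (tipped toward the robot). Wrist view: the tray spans (162-372, 95-305). The upper bay (+y) has its handle channel at left (-x), so it is the knife bay; the lower bay is the brush bay. I'll shift so the fingers don't hide the tray.

```bash
python3 -m inch '[[[-79,0,-52,0,0,0,100],[-79,0,-52,0,0,0,100],[-79,0,-52,0,0,0,100],[-79,0,-52,0,0,0,100],[-79,0,-52,0,0,0,100]]]'
python3 - <<'E'
from h import *
d=cam("wrist");f=d["frame"][:,:,::-1];
o=status.get_obs();np.savez("pics/w3.npz",**d)
w=blobs(d,(8,60,90),(28,255,255),12,3000,(0,0,512,290))
# rectify at floor z=4, in frame rotated by -5.8deg about (531,292); 2.5px/mm
def rect(z,a=-5.8,c=(531,292)):
    t=np.radians(a);g=np.array([[-150,-160],[150,-160],[150,160],[-150,160]],float)
    W=np.c_[g@np.array([[np.cos(t),np.sin(t)],[-np.sin(t),np.cos(t)]])+c,np.full(4,z)]
    H=cv2.getPerspectiveTransform(proj(d,W).astype(np.float32),((g*[1,-1]+[150,160])*1.8).astype(np.float32))
    return cv2.warpPerspective(f,H,(540,576))
a=rect(4)
for k in range(-140,141,20):
    cv2.line(a,(int((k+150)*1.8),0),(int((k+150)*1.8),8 if k else 20),(0,0,255),1); cv2.line(a,(0,int((160-k)*1.8)),(8 if k else 20,int((160-k)*1.8)),(0,0,255),1)
cv2.imwrite("pics/rect4.png",a);cv2.imwrite("pics/rect12.png",rect(12))
E
```

```text
t: 5.55
ee_pos: [530.6, 270.5, 299.5]
orientation: [-2.222, -2.22, 0.001]
ft_force: [-0.7, 0.8, -0.1]
width: 88.2
grasp_force: 0.0
px [257. 130.] xy 530.3 285.4 size 272.8 248.3 longdir 84.3
```

View pics/rect4.png

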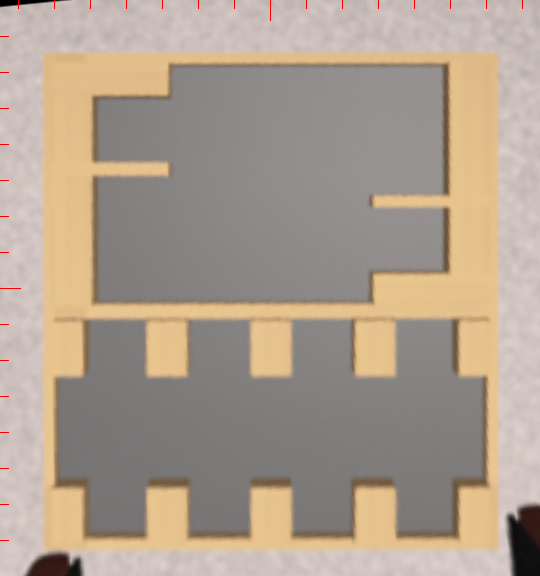

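```bash
cat >> h.py <<'E'
C=np.array([530.5,285.4]);TA=np.radians(-5.75)
def tray(x,y): return C+np.array([x*np.cos(TA)-y*np.sin(TA),x*np.sin(TA)+y*np.cos(TA)])
def slot(i): return tray(-84+56*i,-69.6)
KB=tray(-20,93.5);BB=tray(20,33.3)
E
python3 - <<'E'
from h import *
for i in range(4): print(slot(i).round(1))
print(KB,BB)
go(489,16,200,83.6)
E
```

```text
[439.9 224.6]
[495.7 219. ]
[551.4 213.3]
[607.1 207.7]
[519.9682134  380.43331769] [553.73563282 316.52869043]
shift [-254.8  -41.2   99.3] turn [-1.000e-03 -1.000e-03 -1.459e+00] | yaw now -0.0 q6 0.45 t 5.6
```

```bash
python3 -m inch '[[[-255,-41,99,0,0,-1.459,60],[-255,-41,99,0,0,-1.459,60],[-255,-41,99,0,0,-1.459,60],[-255,-41,99,0,0,-1.459,60],[-255,-41,99,0,0,-1.459,60],[-255,-41,99,0,0,-1.459,60],[-255,-41,99,0,0,-1.459,60],[-255,-41,99,0,0,-1.459,60],[-255,-41,99,0,0,-1.459,60],[-255,-41,99,0,0,-1.459,60],[-255,-41,99,0,0,-1.459,60],[-255,-41,99,0,0,-1.459,60]]]'
python3 - <<'E'
from h import *
d=cam("wrist");cv2.imwrite("pics/w4.png",d["frame"][:,:,::-1])
f=cv2.cvtColor(d["frame"],cv2.COLOR_RGB2HSV);p=proj(d,[[459,13,12]])[0].astype(int);print(p,f[p[1],p[0]])
b=blobs(d,(110,8,130),(152,60,255),12,300,(150,30,360,260))
for x in b:
  if 80<x[2]<130: go(x[0],x[1],21.5,x[4]+90)
E
```

```text
t: 6.8
ee_pos: [489.5, 16.1, 200.6]
orientation: [-0.18, -3.135, -0.0]
ft_force: [0.2, 0.7, -0.5]
width: 52.5
grasp_force: 0.0
[252 146] [146   8 224]
px [249. 130.] xy 444.9 13.6 size 80.8 20.9 longdir 172.6
shift [ 43.9  -7.5 179.3] turn [-0.    -0.001  0.016] | yaw now 83.4 q6 -1.45 t 6.8
```

View pics/w4.png

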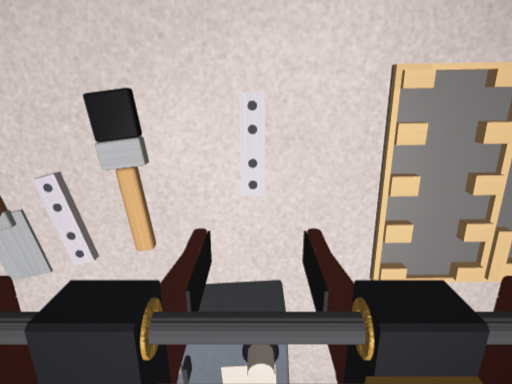

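The bracket is at (253,144), with holes at rows 105 to 184. The mask clipped it, so I'll use a low-saturation mask instead.

```bash
cat >> h.py <<'E'
def bracket(d,p,z=12,r=90,do=True):
    """bracket near world xy p, by low saturation + holes closed"""
    f=cv2.GaussianBlur(d["frame"],(5,5),0);hsv=cv2.cvtColor(f,cv2.COLOR_RGB2HSV)
    m=cv2.inRange(hsv,(0,0,120),(179,15,255));m=cv2.morphologyEx(m,cv2.MORPH_CLOSE,np.ones((9,9)));m=cv2.morphologyEx(m,cv2.MORPH_OPEN,np.ones((5,5)))
    best=None
    for c in cv2.findContours(m,cv2.RETR_EXTERNAL,cv2.CHAIN_APPROX_NONE)[0]:
        W=ray(d,c[:,0,:],z)[:,:2];(x,y),(w,h),a=cv2.minAreaRect(W.astype(np.float32))
        if w<h:w,h,a=h,w,a+90
        q=np.hypot(x-p[0],y-p[1])
        if w>60 and q<r and (best is None or q<best[0]): best=(q,x,y,w,h,a)
    print("bracket xy %.1f %.1f size %.1f %.1f dir %.1f"%best[1:] if best else "none")
    return best
E
python3 - <<'E'
from h import *
d=cam("wrist");b=bracket(d,(458,13))
h=ray(d,[(252.3,105),(253,184)],12);print("holes mid",h.mean(0),h[1]-h[0])
if b: go(b[1],b[2],21.5,b[5]+90)
E
```

```text
bracket xy 466.2 -1.3 size 130.1 56.8 dir 173.4
holes mid [458.22741331  13.70237929  12.        ] [83.12736538 -9.15109143  0.        ]
shift [ 21.1 -19.8 179.4] turn [-0.    -0.001  0.001] | yaw now 83.5 q6 -1.45 t 6.9
```

```bash
cat >> h.py <<'E'
def bracket(d,p,z=12,r=62,roi=230):
    g=cv2.cvtColor(d["frame"],cv2.COLOR_RGB2GRAY);m=cv2.inRange(g,0,105);m[roi:]=0;P=[]
    for c in cv2.findContours(m,cv2.RETR_EXTERNAL,cv2.CHAIN_APPROX_NONE)[0]:
        if 12<cv2.contourArea(c)<260 :
            (u,v),s,_=cv2.minAreaRect(c)
            if max(s)<2*min(s)+2:
                w=ray(d,(u,v),z)[0,:2]
                if np.hypot(*(w-p))<r:P.append(w)
    P=np.array(P);print(len(P),"holes",P.round(1).tolist())
    if len(P)<4: return
    i,j=max(((i,j) for i in range(len(P)) for j in range(i)),key=lambda t:np.hypot(*(P[t[0]]-P[t[1]])))
    c=(P[i]+P[j])/2;e=P[i]-P[j];a=np.degrees(np.arctan2(e[1],e[0]))
    print("bracket",c.round(1),"dir %.1f span %.1f"%(a,np.hypot(*e)));return c[0],c[1],a
E
python3 - <<'E'
from h import *
d=cam("wrist");b=bracket(d,(458,13))
if b: go(b[0],b[1],21.5,b[2]+90)
E
```

```text
4 holes [[499.9, 8.5], [476.0, 11.3], [440.2, 15.6], [416.2, 17.9]]
bracket [458.   13.2] dir 173.6 span 84.1
shift [ 31.   -6.3 179.4] turn [-0.    -0.    -0.001] | yaw now 83.5 q6 -1.45 t 7.0
```

```bash
python3 -m inch '[[[31,-6.3,50,0,0,0,60],[31,-6.3,100,0,0,0,60],[31,-6.3,140,0,0,0,60],[31,-6.3,165,0,0,0,60],[31,-6.3,179,0,0,0,60],[31,-6.3,179,0,0,0,60],[31,-6.3,179,0,0,0,0],[31,-6.3,179,0,0,0,0],[31,-6.3,179,0,0,0,0],[31,-6.3,179,0,0,0,0],[31,-6.3,179,0,0,0,0],[31,-6.3,160,0,0,0,0],[31,-6.3,110,0,0,0,0],[31,-6.3,80,0,0,0,0],[31,-6.3,80,0,0,0,0]]]'
python3 - <<'E'
from h import *
go(*slot(0),100,-5.75);go(*slot(0),25.8,-5.75)
E
```

```text
t: 8.45
ee_pos: [460.5, 12.8, 124.7]
orientation: [0.175, 3.129, 0.001]
ft_force: [-0.6, 0.4, -1.3]
width: 25.8
grasp_force: 30.0
shift [ 44.3 208.1  24.5] turn [0.006 0.005 1.559] | yaw now 83.6 q6 -1.46 t 8.4
shift [ 44.8 208.   98.7] turn [0.006 0.005 1.559] | yaw now 83.6 q6 -1.46 t 8.4
```

```bash
python3 -m inch '[[[44,208,24,0,0,1.56,0],[44,208,24,0,0,1.56,0],[44,208,24,0,0,1.56,0],[44,208,24,0,0,1.56,0],[44,208,24,0,0,1.56,0],[44,208,24,0,0,1.56,0],[44,208,24,0,0,1.56,0],[44,208,24,0,0,1.56,0],[44,208,24,0,0,1.56,0],[44,208,24,0,0,1.56,0],[44,208,24,0,0,1.56,0],[44,208,50,0,0,1.56,0],[44,208,50,0,0,1.56,0],[44,208,50,0,0,1.56,0]]]'
python3 - <<'E'
from h import *
go(*slot(0),25.8,-5.75)
E
```

```text
t: 9.85
ee_pos: [436.6, 223.9, 70.3]
orientation: [-2.33, -2.106, 0.004]
ft_force: [-0.9, -0.5, -1.2]
width: 25.3
grasp_force: 30.0
shift [ 1.   3.4 44.5] turn [-0.002  0.002 -0.   ] | yaw now -5.8 q6 0.55 t 9.8
```

```bash
python3 -m inch '[[[1,3.4,0,0,0,0,0],[1,3.4,20,0,0,0,0],[1,3.4,35,0,0,0,0],[1,3.4,43.5,0,0,0,0],[1,3.4,43.5,0,0,0,0],[1,3.4,43.5,0,0,0,0],[1,3.4,43.5,0,0,0,43],[1,3.4,43.5,0,0,0,43],[1,3.4,43.5,0,0,0,43],[1,3.4,43.5,0,0,0,43],[1,3.4,20,0,0,0,43],[1,3.4,-30,0,0,0,43],[1,3.4,-80,0,0,0,43],[1,3.4,-130,0,0,0,43],[1,3.4,-130,0,0,0,43],[1,3.4,-130,0,0,0,43]]]'
python3 - <<'E'
from h import *
go(470,-207,200,100)
t=cam("top")
bracket(t,(517,-207),roi=384)
d=cam("wrist");cv2.imwrite("pics/w5.png",d["frame"][:,:,::-1]);bracket(d,slot(0),z=16,roi=384);print(proj(d,[[*slot(0),16]]))
E
```

```text
t: 11.45
ee_pos: [441.5, 225.3, 202.3]
orientation: [2.33, 2.106, 0.005]
ft_force: [-0.0, -0.2, -0.4]
width: 37.8
grasp_force: 0.0
shift [-427.3   71.9    1.8] turn [ 1.000e-03 -3.000e-03  1.295e+00] | yaw now -5.8 q6 0.55 t 11.4
0 holes []
4 holes [[437.2, 181.9], [439.4, 205.9], [443.2, 241.5], [445.5, 265.0]]
bracket [441.3 223.5] dir 84.2 span 83.6
[[256.10276768 173.79942217]]
```

```bash
python3 -m inch '[[[-427,89,2,0,0,1.295,60],[-427,89,2,0,0,1.295,60],[-427,89,2,0,0,1.295,60],[-427,89,2,0,0,1.295,60],[-427,89,2,0,0,1.295,60],[-427,89,2,0,0,1.295,60],[-427,89,2,0,0,1.295,60],[-427,89,2,0,0,1.295,60],[-427,89,2,0,0,1.295,60],[-427,89,2,0,0,1.295,60],[-427,89,2,0,0,1.295,60],[-427,89,2,0,0,1.295,60],[-427,89,2,0,0,1.295,60],[-427,89,2,0,0,1.295,60]]]'
python3 - <<'E'
from h import *
d=cam("wrist");cv2.imwrite("pics/w6.png",d["frame"][:,:,::-1])
b=bracket(d,(517,-207))
if b: go(b[0],b[1],21.5,b[2]+90)
E
```

```text
t: 12.95
ee_pos: [486.5, -207.5, 199.0]
orientation: [-3.129, -0.278, 0.001]
ft_force: [1.1, -0.3, 0.4]
width: 52.6
grasp_force: 0.0
4 holes [[477.6, -216.3], [501.5, -212.8], [537.0, -207.8], [560.7, -204.4]]
bracket [ 519.1 -210.4] dir 8.2 span 83.9
shift [ 31.6   8.4 177.7] turn [-0.     0.     0.034] | yaw now -79.9 q6 0.97 t 13.0
```

View pics/w6.png

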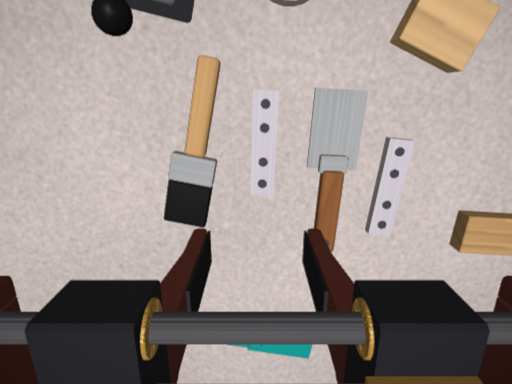

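View: bracket B (264,143), the brush at left with bristles near (190,203), the knife with its blade at (337,130), bracket C (391,187), and the knob down at (112,15). Grasping B.

```bash
python3 -m inch '[[[31.6,8.4,50,0,0,0.034,60],[31.6,8.4,100,0,0,0.034,60],[31.6,8.4,140,0,0,0.034,60],[31.6,8.4,165,0,0,0.034,60],[31.6,8.4,177.5,0,0,0.034,60],[31.6,8.4,177.5,0,0,0.034,60],[31.6,8.4,177.5,0,0,0.034,0],[31.6,8.4,177.5,0,0,0.034,0],[31.6,8.4,177.5,0,0,0.034,0],[31.6,8.4,177.5,0,0,0.034,0],[31.6,8.4,177.5,0,0,0.034,0],[31.6,8.4,160,0,0,0.034,0],[31.6,8.4,110,0,0,0.034,0],[31.6,8.4,60,0,0,0.034,0],[31.6,8.4,40,0,0,0.034,0],[31.6,8.4,40,0,0,0.034,0],[31.6,8.4,40,0,0,0.034,0]]]'
python3 - <<'E'
from h import *
go(*slot(1),100,-5.75)
E
```

```text
t: 14.7
ee_pos: [518.8, -211.4, 158.9]
orientation: [3.134, 0.221, -0.0]
ft_force: [0.2, -0.2, -1.6]
width: 25.8
grasp_force: 30.0
shift [  37.5 -429.3   58.8] turn [ 0.    0.   -1.33] | yaw now -81.9 q6 1.02 t 14.7
```

```bash
python3 -m inch '[[[37.5,-429.3,10,0,0,-1.33,0],[37.5,-429.3,10,0,0,-1.33,0],[37.5,-429.3,10,0,0,-1.33,0],[37.5,-429.3,10,0,0,-1.33,0],[37.5,-429.3,10,0,0,-1.33,0],[37.5,-429.3,10,0,0,-1.33,0],[37.5,-429.3,10,0,0,-1.33,0],[37.5,-429.3,10,0,0,-1.33,0],[37.5,-429.3,10,0,0,-1.33,0],[37.5,-429.3,10,0,0,-1.33,0],[37.5,-429.3,58,0,0,-1.33,0],[37.5,-429.3,85,0,0,-1.33,0],[37.5,-429.3,88,0,0,-1.33,0],[37.5,-429.3,88,0,0,-1.33,0],[37.5,-429.3,88,0,0,-1.33,0]]]'
python3 - <<'E'
from h import *
go(*slot(1),25.8,-5.75)
E
```

```text
t: 16.2
ee_pos: [496.6, 218.5, 71.8]
orientation: [2.331, 2.106, 0.001]
ft_force: [-0.3, 0.5, -1.7]
width: 25.8
grasp_force: 30.0
shift [ 0.4 -1.  46. ] turn [ 0.001 -0.    -0.001] | yaw now -5.8 q6 0.49 t 16.2
```

```bash
python3 -m inch '[[[0.4,-1,20,0,0,0,0],[0.4,-1,35,0,0,0,0],[0.4,-1,45.5,0,0,0,0],[0.4,-1,45.5,0,0,0,0],[0.4,-1,45.5,0,0,0,0],[0.4,-1,45.5,0,0,0,43],[0.4,-1,45.5,0,0,0,43],[0.4,-1,45.5,0,0,0,43],[0.4,-1,45.5,0,0,0,43],[0.4,-1,20,0,0,0,43],[0.4,-1,-30,0,0,0,43],[0.4,-1,-80,0,0,0,43],[0.4,-1,-130,0,0,0,43],[0.4,-1,-130,0,0,0,43],[0.4,-1,-130,0,0,0,43]]]'
python3 - <<'E'
from h import *
go(464,-360,200,98)
d=cam("wrist");bracket(d,slot(1),z=16,roi=384,r=50)
E
```

```text
t: 17.7
ee_pos: [495.6, 219.6, 202.5]
orientation: [2.329, 2.107, 0.005]
ft_force: [-0.9, -0.6, -0.9]
width: 37.4
grasp_force: 0.0
shift [-579.8   26.4    1.8] turn [ 1.000e-03 -3.000e-03  1.331e+00] | yaw now -5.7 q6 0.50 t 17.7
4 holes [[490.6, 175.6], [492.9, 199.8], [496.6, 235.8], [498.9, 259.0]]
bracket [494.8 217.3] dir 84.3 span 83.8
```

```bash
python3 -m inch '[[[-580,26,2,0,0,1.331,60],[-580,26,2,0,0,1.331,60],[-580,26,2,0,0,1.331,60],[-580,26,2,0,0,1.331,60],[-580,26,2,0,0,1.331,60],[-580,26,2,0,0,1.331,60],[-580,26,2,0,0,1.331,60],[-580,26,2,0,0,1.331,60],[-580,26,2,0,0,1.331,60],[-580,26,2,0,0,1.331,60],[-580,26,2,0,0,1.331,60],[-580,26,2,0,0,1.331,60],[-580,26,2,0,0,1.331,60],[-580,26,2,0,0,1.331,60],[-580,26,2,0,0,1.331,60],[-580,26,2,0,0,1.331,60]]]'
python3 - <<'E'
from h import *
d=cam("wrist");cv2.imwrite("pics/w7.png",d["frame"][:,:,::-1])
b=bracket(d,(494,-357))
if b: go(b[0],b[1],21.5,b[2]+90)
E
```

```text
t: 19.35
ee_pos: [462.9, -358.8, 198.6]
orientation: [-3.133, -0.222, 0.002]
ft_force: [-0.4, 0.2, -0.1]
width: 52.3
grasp_force: 0.0
4 holes [[453.5, -359.2], [478.0, -358.0], [514.1, -354.9], [537.9, -353.1]]
bracket [ 495.7 -356.2] dir 4.2 span 84.5
shift [ 32.7   1.9 177.3] turn [-0.001  0.001  0.068] | yaw now -81.9 q6 0.75 t 19.4
```

```bash
python3 -m inch '[[[32.7,1.9,50,0,0,0.068,48],[32.7,1.9,100,0,0,0.068,48],[32.7,1.9,140,0,0,0.068,48],[32.7,1.9,165,0,0,0.068,48],[32.7,1.9,177.2,0,0,0.068,48],[32.7,1.9,177.2,0,0,0.068,48],[32.7,1.9,177.2,0,0,0.068,0],[32.7,1.9,177.2,0,0,0.068,0],[32.7,1.9,177.2,0,0,0.068,0],[32.7,1.9,177.2,0,0,0.068,0],[32.7,1.9,160,0,0,0.068,0],[32.7,1.9,110,0,0,0.068,0],[32.7,1.9,60,0,0,0.068,0],[32.7,1.9,40,0,0,0.068,0],[32.7,1.9,40,0,0,0.068,0],[32.7,1.9,40,0,0,0.068,0]]]'
python3 - <<'E'
from h import *
go(*slot(2),120,-5.75)
E
```

```text
t: 21.0
ee_pos: [495.4, -357.6, 159.6]
orientation: [3.139, 0.113, 0.001]
ft_force: [-0.2, 0.0, -1.6]
width: 25.6
grasp_force: 30.0
shift [  96.8 -565.5   39.4] turn [ 1.000e-03  0.000e+00 -1.399e+00] | yaw now -85.9 q6 0.85 t 21.0
```

```bash
python3 -m inch '[[[97,-565.5,0,0,0,-1.399,0],[97,-565.5,0,0,0,-1.399,0],[97,-565.5,0,0,0,-1.399,0],[97,-565.5,0,0,0,-1.399,0],[97,-565.5,0,0,0,-1.399,0],[97,-565.5,0,0,0,-1.399,0],[97,-565.5,0,0,0,-1.399,0],[97,-565.5,0,0,0,-1.399,0],[97,-565.5,0,0,0,-1.399,0],[97,-565.5,0,0,0,-1.399,0],[97,-565.5,0,0,0,-1.399,0],[97,-565.5,0,0,0,-1.399,0],[97,-565.5,0,0,0,-1.399,0],[97,-565.5,48,0,0,-1.399,0],[97,-565.5,85,0,0,-1.399,0],[97,-565.5,88,0,0,-1.399,0],[97,-565.5,88,0,0,-1.399,0],[97,-565.5,88,0,0,-1.399,0]]]'
python3 - <<'E'
from h import *
go(*slot(2),25.8,-5.75)
E
```

```text
t: 22.8
ee_pos: [552.7, 212.9, 72.3]
orientation: [2.33, 2.106, 0.002]
ft_force: [0.8, 0.2, -0.8]
width: 25.6
grasp_force: 30.0
shift [ 0.3 -1.4 46.5] turn [ 0.001 -0.001 -0.   ] | yaw now -5.8 q6 0.45 t 22.8
```

```bash
python3 -m inch '[[[0.3,-1.4,20,0,0,0,0],[0.3,-1.4,35,0,0,0,0],[0.3,-1.4,46,0,0,0,0],[0.3,-1.4,46,0,0,0,0],[0.3,-1.4,46,0,0,0,0],[0.3,-1.4,46,0,0,0,43],[0.3,-1.4,46,0,0,0,43],[0.3,-1.4,46,0,0,0,43],[0.3,-1.4,46,0,0,0,43],[0.3,-1.4,20,0,0,0,43],[0.3,-1.4,-30,0,0,0,43],[0.3,-1.4,-80,0,0,0,43],[0.3,-1.4,-130,0,0,0,43],[0.3,-1.4,-130,0,0,0,43],[0.3,-1.4,-130,0,0,0,43]]]'
python3 - <<'E'
from h import *
go(523,-124,200,89.9)
d=cam("wrist");bracket(d,slot(2),z=16,roi=384,r=50)
E
```

```text
t: 24.3
ee_pos: [551.1, 214.0, 202.6]
orientation: [2.329, 2.107, 0.005]
ft_force: [-0.4, -0.7, -0.8]
width: 37.9
grasp_force: 0.0
shift [-339.1    5.8    2.2] turn [ 1.000e-03 -3.000e-03  1.473e+00] | yaw now -5.7 q6 0.45 t 24.3
4 holes [[545.9, 169.6], [548.6, 193.8], [552.0, 229.6], [554.4, 253.3]]
bracket [550.1 211.4] dir 84.2 span 84.2
```

```bash
python3 -m inch '[[[-339,6,2,0,0,-1.65,60],[-339,6,2,0,0,-1.65,60],[-339,6,2,0,0,-1.65,60],[-339,6,2,0,0,-1.65,60],[-339,6,2,0,0,-1.65,60],[-339,6,2,0,0,-1.65,60],[-339,6,2,0,0,-1.65,60],[-339,6,2,0,0,-1.65,60],[-339,6,2,0,0,-1.65,60],[-339,6,2,0,0,-1.65,60],[-339,6,2,0,0,-1.65,60],[-339,6,2,0,0,-1.65,60],[-339,6,2,0,0,-1.65,60],[-339,6,2,0,0,-1.65,60],[-339,6,2,0,0,-1.65,60]]]'
python3 - <<'E'
from h import *
d=cam("wrist");cv2.imwrite("pics/w8.png",d["frame"][:,:,::-1])
print("handle");blobs(d,(5,80,80),(25,255,255),16,300,(100,0,400,300))
print("bristle");blobs(d,(0,0,0),(179,255,60),14,300,(100,0,400,200))
E
```

```text
t: 25.85
ee_pos: [522.2, -124.0, 198.3]
orientation: [-0.035, -3.14, -0.001]
ft_force: [-0.4, -0.2, 0.0]
width: 52.8
grasp_force: 0.0
handle
px [243. 193.] xy 543.5 -141.3 size 97.2 20.3 longdir 178.4
px [104. 142.] xy 481.5 -278.9 size 48.8 15.6 longdir 170.2
bristle
px [242.  95.] xy 439.7 -138.1 size 47.6 45.2 longdir 178.7
```

View pics/w8.png

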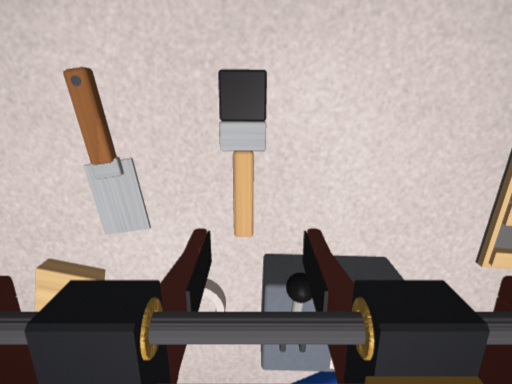

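The brush was knocked: its handle now centres on (244,193) px, bristles up. The knob is down at (300,288).

Run:
```python
from h import *
d=cam("wrist");print("knob",ray(d,(300,288),103))
go(524,-140.8,24,88.3)
go(524,-140.8,21,88.3)
```

```text
knob [[602.82674133 -89.24321187 103.        ]]
shift [ -2.  -16.7 174.8] turn [ 0.    -0.001  0.008] | yaw now 88.7 q6 -1.80 t 25.9
shift [ -2.  -16.7 177.8] turn [ 0.    -0.001  0.008] | yaw now 88.7 q6 -1.80 t 25.9
```

Knob at x≈603, so it is clear. Grasping the brush.

```bash
python3 -m inch '[[[-2,-16.7,50,0,0,0.008,60],[-2,-16.7,100,0,0,0.008,60],[-2,-16.7,140,0,0,0.008,60],[-2,-16.7,165,0,0,0.008,60],[-2,-16.7,175.5,0,0,0.008,60],[-2,-16.7,175.5,0,0,0.008,60],[-2,-16.7,175.5,0,0,0.008,0],[-2,-16.7,175.5,0,0,0.008,0],[-2,-16.7,175.5,0,0,0.008,0],[-2,-16.7,175.5,0,0,0.008,0],[-2,-16.7,175.5,0,0,0.008,0],[-2,-16.7,160,0,0,0.008,0],[-2,-16.7,110,0,0,0.008,0],[-2,-16.7,60,0,0,0.008,0],[-2,-16.7,40,0,0,0.008,0],[-2,-16.7,40,0,0,0.008,0],[-2,-16.7,40,0,0,0.008,0]]]'
python3 - <<'E'
from h import *
go(*BB,70,84.25)
E
```

```text
t: 27.65
ee_pos: [524.0, -140.9, 159.6]
orientation: [0.045, 3.141, -0.0]
ft_force: [0.6, 0.7, -1.2]
width: 21.7
grasp_force: 30.0
shift [-16.5 458.1  89.5] turn [-0.     0.001  0.072] | yaw now 88.4 q6 -1.83 t 27.6
```

```bash
python3 -m inch '[[[-16.5,458,0,0,0,0.072,0],[-16.5,458,0,0,0,0.072,0],[-16.5,458,0,0,0,0.072,0],[-16.5,458,0,0,0,0.072,0],[-16.5,458,0,0,0,0.072,0],[-16.5,458,0,0,0,0.072,0],[-16.5,458,0,0,0,0.072,0],[-16.5,458,0,0,0,0.072,0],[-16.5,458,0,0,0,0.072,0],[-16.5,458,0,0,0,0.072,0],[-16.5,458,0,0,0,0.072,0],[-16.5,458,48,0,0,0.072,0],[-16.5,458,85,0,0,0.072,0],[-16.5,458,89,0,0,0.072,0],[-16.5,458,89,0,0,0.072,0],[-16.5,458,89,0,0,0.072,0]]]'
python3 - <<'E'
from h import *
go(*BB,27.5,84.25)
d=cam("wrist");cv2.imwrite("pics/w9.png",d["frame"][:,:,::-1])
E
```

```text
t: 29.25
ee_pos: [555.0, 315.9, 71.6]
orientation: [0.16, 3.136, 0.001]
ft_force: [0.4, 0.1, -0.4]
width: 21.6
grasp_force: 30.0
shift [ 1.4  0.4 44.1] turn [ 0.001  0.001 -0.002] | yaw now 84.2 q6 -0.97 t 29.2
```

View pics/w9.png

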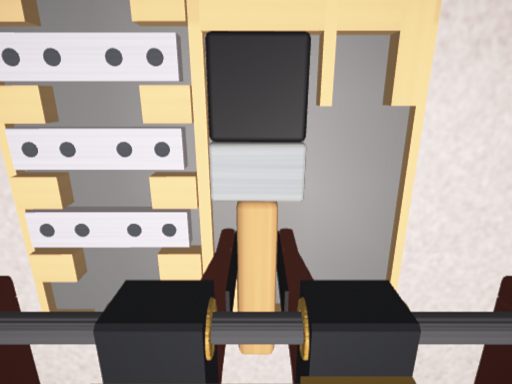

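The brush is lined up over the lower bay: bristles (258,85) lie between the ridge at x=205 and the stub at x=325. The three brackets are seated. Lowering.

```bash
python3 -m inch '[[[1.4,0.4,20,0,0,0,0],[1.4,0.4,32,0,0,0,0],[1.4,0.4,40,0,0,0,0],[1.4,0.4,44,0,0,0,0],[1.4,0.4,44,0,0,0,0],[1.4,0.4,44,0,0,0,0]]]'
```

```text
t: 29.9
ee_pos: [552.8, 316.9, 28.3]
orientation: [0.158, 3.137, -0.0]
ft_force: [-4.5, -3.5, 13.9]
width: 22.0
grasp_force: 30.0
```

```bash
python3 -m inch '[[[0,0,-0.5,0,0,0,38],[0,0,-0.5,0,0,0,38],[0,0,-0.5,0,0,0,38],[0,0,-0.5,0,0,0,38],[0,0,-30,0,0,0,38],[0,0,-80,0,0,0,38],[0,0,-130,0,0,0,38],[0,0,-170,0,0,0,38],[0,0,-170,0,0,0,38],[0,0,-170,0,0,0,38]]]'
python3 - <<'E'
from h import *
d=cam("wrist");cv2.imwrite("pics/w10.png",d["frame"][:,:,::-1])
# project expected outline of brush footprint? check colour blobs
print("bristle");blobs(d,(0,0,0),(179,255,50),19,300,(150,0,400,200))
go(505,-281,200,100)
E
```

```text
t: 30.9
ee_pos: [552.9, 317.2, 197.1]
orientation: [0.158, 3.136, 0.002]
ft_force: [0.4, -0.6, -1.2]
width: 33.5
grasp_force: 0.0
bristle
shift [ -13.3 -599.4   -4.2] turn [-0.    -0.001 -0.275] | yaw now 84.2 q6 -0.97 t 30.9
```

View pics/w10.png

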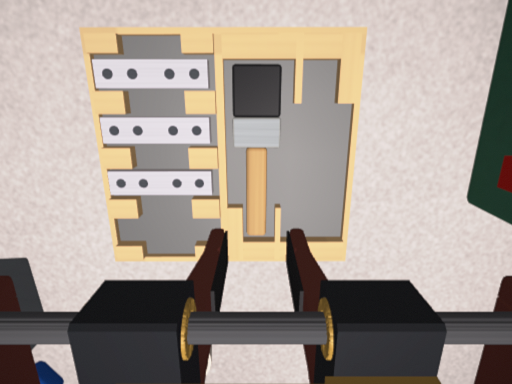

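The brush is flat in its bay, with its handle (257,190) in the channel and bristles at (257,90). Now the knife.

```bash
python3 -m inch '[[[-14,-595,-4,0,0,-0.3,65],[-14,-595,-4,0,0,-0.3,65],[-14,-595,-4,0,0,-0.3,65],[-14,-595,-4,0,0,-0.3,65],[-14,-595,-4,0,0,-0.3,65],[-14,-595,-4,0,0,-0.3,65],[-14,-595,-4,0,0,-0.3,65],[-14,-595,-4,0,0,-0.3,65],[-14,-595,-4,0,0,-0.3,65],[-14,-595,-4,0,0,-0.3,65],[-14,-595,-4,0,0,-0.3,65],[-14,-595,-4,0,0,-0.3,65],[-14,-595,-4,0,0,-0.3,65],[-14,-595,-4,0,0,-0.3,65],[-14,-595,-4,0,0,-0.3,65]]]'
python3 - <<'E'
from h import *
d=cam("wrist");cv2.imwrite("pics/w11.png",d["frame"][:,:,::-1])
print("handle");blobs(d,(4,90,50),(20,255,200),18,300,(120,0,400,260))
print("blade");blobs(d,(60,3,80),(130,60,205),4,300,(150,0,400,260))
E
```

```text
t: 32.45
ee_pos: [505.9, -275.0, 198.7]
orientation: [0.313, -3.124, -0.003]
ft_force: [-0.8, -0.1, 0.1]
width: 57.3
grasp_force: 0.0
handle
px [248. 125.] xy 457.2 -295.1 size 93.5 22.8 longdir 7.2
blade
px [243. 198.] xy 546.6 -284.3 size 81.5 51.5 longdir 7.1
```

View pics/w11.png

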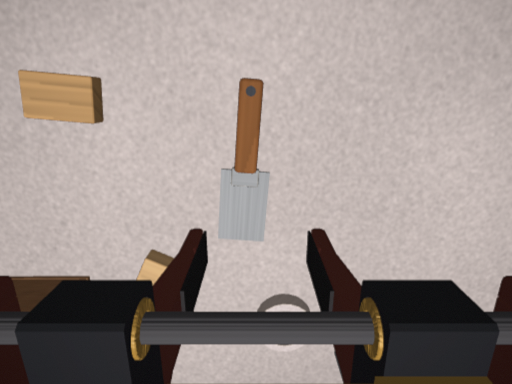

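The knife is clear: handle (248,125), blade (243,205) px. The two estimates of its mid agree at (479,-292.5).

Run:
```python
from h import *
go(479,-292.5,23,97.1)
```

```text
shift [ 30.  -12.3 176.2] turn [ 0.002 -0.002  0.077] | yaw now 101.5 q6 -2.29 t 32.5
```

```bash
python3 -m inch '[[[30,-12.3,50,0,0,0.077,65],[30,-12.3,100,0,0,0.077,65],[30,-12.3,140,0,0,0.077,65],[30,-12.3,165,0,0,0.077,65],[30,-12.3,175.5,0,0,0.077,65],[30,-12.3,175.5,0,0,0.077,65],[30,-12.3,175.5,0,0,0.077,0],[30,-12.3,175.5,0,0,0.077,0],[30,-12.3,175.5,0,0,0.077,0],[30,-12.3,175.5,0,0,0.077,0],[30,-12.3,175.5,0,0,0.077,0],[30,-12.3,160,0,0,0.077,0],[30,-12.3,110,0,0,0.077,0],[30,-12.3,60,0,0,0.077,0],[30,-12.3,20,0,0,0.077,0],[30,-12.3,20,0,0,0.077,0],[30,-12.3,20,0,0,0.077,0],[30,-12.3,20,0,0,0.077,0]]]'
python3 - <<'E'
from h import *
go(*KB,180,84.25)
E
```

```text
t: 34.3
ee_pos: [478.7, -293.9, 179.3]
orientation: [0.192, -3.134, -0.002]
ft_force: [0.7, -0.2, -0.8]
width: 23.5
grasp_force: 29.9
shift [-1.231e+02  6.643e+02 -1.000e-01] turn [ 0.001 -0.002  0.222] | yaw now 97.0 q6 -2.26 t 34.3
```

```bash
python3 -m inch '[[[-123,664,0,0,0,0.222,0],[-123,664,0,0,0,0.222,0],[-123,664,0,0,0,0.222,0],[-123,664,0,0,0,0.222,0],[-123,664,0,0,0,0.222,0],[-123,664,0,0,0,0.222,0],[-123,664,0,0,0,0.222,0],[-123,664,0,0,0,0.222,0],[-123,664,0,0,0,0.222,0],[-123,664,0,0,0,0.222,0],[-123,664,0,0,0,0.222,0],[-123,664,0,0,0,0.222,0],[-123,664,0,0,0,0.222,0],[-123,664,0,0,0,0.222,0],[-123,664,0,0,0,0.222,0],[-123,664,48,0,0,0.222,0],[-123,664,95,0,0,0.222,0],[-123,664,109,0,0,0.222,0],[-123,664,109,0,0,0.222,0],[-123,664,109,0,0,0.222,0]]]'
python3 - <<'E'
from h import *
go(*KB,28,84.25)
E
```

```text
t: 36.3
ee_pos: [521.5, 379.5, 72.0]
orientation: [0.158, 3.137, 0.0]
ft_force: [-0.2, 0.3, -0.4]
width: 23.8
grasp_force: 29.9
shift [ 1.6  0.8 44. ] turn [0. 0. 0.] | yaw now 84.3 q6 -0.86 t 36.3
```

```bash
python3 -m inch '[[[1.6,0.8,20,0,0,0,0],[1.6,0.8,32,0,0,0,0],[1.6,0.8,39,0,0,0,0],[1.6,0.8,42.5,0,0,0,0],[1.6,0.8,43,0,0,0,0],[1.6,0.8,43,0,0,0,0],[1.6,0.8,42.8,0,0,0,40],[1.6,0.8,42.8,0,0,0,40],[1.6,0.8,42.8,0,0,0,40],[1.6,0.8,42.8,0,0,0,40],[1.6,0.8,20,0,0,0,40],[1.6,0.8,-30,0,0,0,40],[1.6,0.8,-80,0,0,0,40],[1.6,0.8,-130,0,0,0,40],[1.6,0.8,-130,0,0,0,40],[1.6,0.8,-130,0,0,0,40]]]'
python3 - <<'E'
from h import *
d=cam("wrist");s=cam("top")["frame"][100:260,90:400,::-1]
c=np.zeros((384,772,3),np.uint8);c[:,:512]=d["frame"][:,:,::-1];c[:160,462:]=s
cv2.imwrite("pics/w12.png",c)
E
```

```text
t: 37.9
ee_pos: [519.9, 381.0, 202.7]
orientation: [0.157, 3.135, 0.003]
ft_force: [-0.0, -0.8, -0.7]
width: 35.4
grasp_force: 0.0
```

View pics/w12.png

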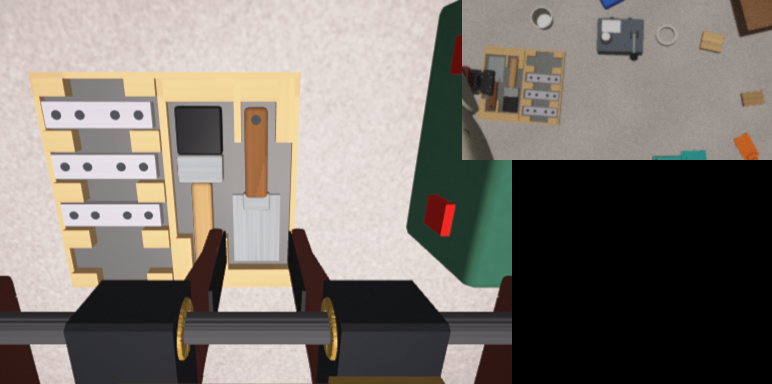

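All five are in place: brackets in three slots, brush and knife in their bays. The top inset shows no bracket left on the bench and the lever down. Next I'll view the knob from close by.

Run:
```python
from h import *
go(633,-91,260,90)
```

```text
shift [-160.8 -457.4  -59.9] turn [-0.001 -0.002 -0.1  ] | yaw now 84.3 q6 -0.86 t 38.0
```

```bash
python3 -m inch '[[[0,0,-48,0,0,0,60],[-161,-457,-60,0,0,-0.1,60],[-161,-457,-60,0,0,-0.1,60],[-161,-457,-60,0,0,-0.1,60],[-161,-457,-60,0,0,-0.1,60],[-161,-457,-60,0,0,-0.1,60],[-161,-457,-60,0,0,-0.1,60],[-161,-457,-60,0,0,-0.1,60],[-161,-457,-60,0,0,-0.1,60],[-161,-457,-60,0,0,-0.1,60],[-161,-457,-60,0,0,-0.1,60],[-161,-457,-60,0,0,-0.1,60],[-161,-457,-60,0,0,-0.1,60],[-161,-457,-60,0,0,-0.1,60],[-161,-457,-60,0,0,-0.1,60]]]'
python3 - <<'E'
from h import *
d=cam("wrist");cv2.imwrite("pics/w13.png",d["frame"][:,:,::-1])
print("knob");blobs(d,(0,0,0),(179,255,45),103,60,(150,50,380,225))
E
```

```text
t: 39.5
ee_pos: [633.5, -88.6, 260.5]
orientation: [0.003, -3.14, -0.001]
ft_force: [0.7, 0.5, -0.2]
width: 52.6
grasp_force: 0.0
knob
px [258. 151.] xy 601.6 -89.5 size 24.2 23.2 longdir 90.1
```

View pics/w13.png

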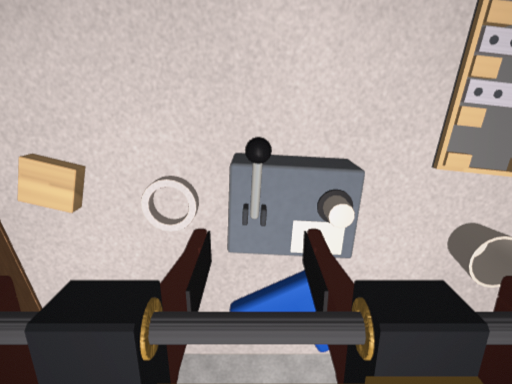

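The knob is at (258,151) and the pivot between the hinge cheeks at (255,215), so the lever runs nearly along world x.

Run:
```python
from h import *
d=cam("wrist");pv=ray(d,(255,215),80)[0];print("pivot px",pv)
k=np.array([601.6,-89.5]);b=np.array([670,-1.5])
u=(pv[:2]-k)/np.hypot(*(pv[:2]-k));print("dir",u,np.hypot(*(pv[:2]-k)))
P=k+u*76
for ph in np.r_[0.32,np.linspace(.5,1.79,9)]:
    r=76-80*np.cos(ph);q=k+u*r;z=78+80*np.sin(ph)
    print(round(ph,2),q.round(1),round(z,1))
go(601.6,-89.5,105,90)
```

```text
pivot px [677.90499194 -92.10012678  80.        ]
dir [ 0.99941994 -0.03405568] 76.34927933438267
0.32 [601.7 -89.5] 103.2
0.5 [607.4 -89.7] 116.4
0.66 [614.5 -89.9] 127.1
0.82 [623.2 -90.2] 136.6
0.98 [633.3 -90.6] 144.6
1.14 [644.5 -91. ] 150.9
1.31 [656.7 -91.4] 155.2
1.47 [669.3 -91.8] 157.6
1.63 [682.2 -92.2] 157.9
1.79 [694.9 -92.7] 156.1
shift [ 32.2  -0.6 156.1] turn [ 0.    -0.     0.002] | yaw now 90.1 q6 -1.73 t 39.6
```

```bash
python3 -m inch '[[[32.2,-0.6,50,0,0,0,60],[32.2,-0.6,100,0,0,0,60],[32.2,-0.6,140,0,0,0,60],[32.2,-0.6,155,0,0,0,60],[32.2,-0.6,155,0,0,0,60],[32.2,-0.6,155,0,0,0,60],[32.2,-0.6,155,0,0,0,0],[32.2,-0.6,155,0,0,0,0],[32.2,-0.6,155,0,0,0,0],[32.2,-0.6,155,0,0,0,0],[32.2,-0.6,155,0,0,0,0]]]'
```

```text
t: 40.7
ee_pos: [602.6, -87.9, 107.5]
orientation: [0.002, 3.14, 0.007]
ft_force: [0.8, 15.2, 6.7]
width: 24.5
grasp_force: 30.0
```

```bash
python3 -m inch '[[[0,1.5,0,0,0,0,0],[-2.7,1.5,-7,0,0,0,0],[-5.7,1.4,-13.2,0,0,0,0],[-12.8,1.2,-23.9,0,0,0,0],[-21.5,1,-33.4,0,0,0,0],[-31.6,0.6,-41.4,0,0,0,0],[-42.8,0.2,-47.7,0,0,0,0],[-55,0,-52,0,0,0,0],[-55,0,-52,0,0,0,0]]]'
```

```text
t: 41.6
ee_pos: [658.3, -90.3, 159.3]
orientation: [-0.0, 3.139, 0.001]
ft_force: [-1.9, 4.6, 6.3]
width: 24.4
grasp_force: 30.0
```

Going well with low forces. Continuing from here (remaining: x +38, z +2.7 then +0.9).

```bash
python3 -m inch '[[[-6,0.5,-1.5,0,0,0,0],[-12.6,0.4,-2.4,0,0,0,0],[-19,0.2,-2.8,0,0,0,0],[-25.5,0,-2.7,0,0,0,0],[-32,-0.2,-1.9,0,0,0,0],[-36.5,-0.4,-1,0,0,0,0],[-36.5,-0.4,-1,0,0,0,0],[-36.5,-0.4,-1,0,0,0,0]]]'
```

```text
t: 42.4
ee_pos: [693.8, -91.9, 160.4]
orientation: [-0.0, 3.139, -0.002]
ft_force: [0.1, -0.7, 5.1]
width: 24.5
grasp_force: 30.0
```

Past upright; opening, retreating straight up, then checking.

```bash
python3 -m inch '[[[0,0,0,0,0,0,60],[0,0,0,0,0,0,60],[0,0,0,0,0,0,60],[0,0,0,0,0,0,60],[0,0,-20,0,0,0,60],[0,0,-50,0,0,0,60],[0,0,-100,0,0,0,60],[40,0,-140,0,0,0,60],[90,0,-140,0,0,0,60],[120,0,-140,0,0,0,60],[120,0,-140,0,0,0,60],[120,0,-140,0,0,0,60]]]'
python3 - <<'E'
from h import *
t=cam("top")
d=cam("wrist")
a=cv2.resize(t["frame"][80:290,80:420,::-1],(680,420));s=cam("scene")["frame"][170:280,220:350,::-1]
s=cv2.resize(s,None,fx=3,fy=3)[:, :]
o=np.zeros((420,800,3),np.uint8);o[:,:410]=cv2.resize(t["frame"][80:290,80:420,::-1],(410,253))[:0].reshape(0,410,3) if 0 else 0
o[:253,:410]=cv2.resize(t["frame"][80:290,80:420,::-1],(410,253));o[:330,410:800]=s
cv2.imwrite("pics/f.png",o)
E
```

```text
t: 43.6
ee_pos: [573.4, -91.3, 299.8]
orientation: [0.0, 3.14, -0.0]
ft_force: [0.9, 0.5, 0.3]
width: 52.9
grasp_force: 0.0
```

View pics/f.png

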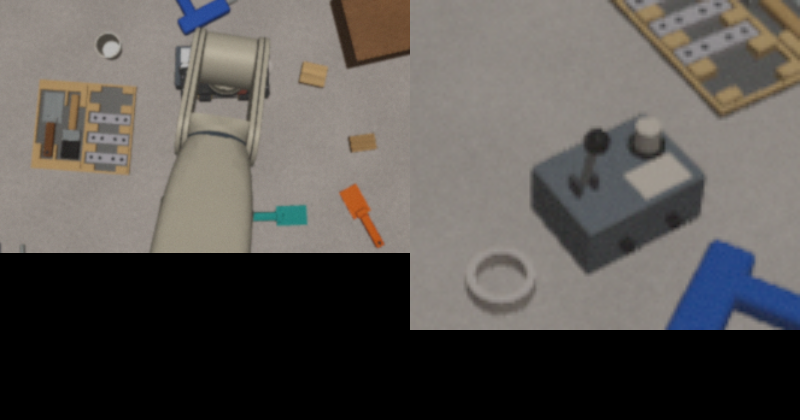

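The lever knob in the scene view is at (282,217), the same pixel as at the start when it was fully up. The tray is complete and the robot is clear of everything.

```bash
python3 -c "
from workcell import ctrl
print(ctrl.close_job())"
```

```text
the job is handed in; nothing more can be done
None
```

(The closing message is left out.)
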